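# Open the sprung sandwich maker and fit its grill plate

### The arm

A 6-joint arm with a two-finger parallel gripper is mounted at the origin on the work surface. World frame = base frame: x ahead of the robot, y to its left, z up, the work surface at z = 0. Lengths are in m, angles in rad, forces in N, time in s.
With the tool pointing down it reaches from about 0.375 to 0.925 m from the base axis. Payload 5.7 kg.
Tool frame: the origin (TCP) lies midway between the tips of the shut fingers; the grasp point (between the pads) lies 19 mm behind it; z points along the fingers, y is the line along which they close (so a half turn about z gives the same grasp; the last joint's range is limited). The gripper opens to 85 mm and grips with 20 to 120 N. Pads are 22 mm wide; open, the fingers measure 114 mm over their backs; the gripper's body (76 mm by 85 mm) begins 54 mm behind the grasp point. The pads swing forward as they close: fully open they stand 13 mm farther back than shut.
Start: joints at [-1.299, 0.359, 1.51, -0, 1.272, -0.115], TCP at [0.226, -0.556, 0.201] pointing down, gripper open.
Joint ranges: [-2.97, 2.97], [-1.01, 2.36], [0.21, 2.38], [-0.96, 4.11], [0.2, 2.71], [-2.98, 2.98]. Speed limits (rad/s): [2.39, 2.39, 3.14, 3.14, 3.14, 3.14].

### API

Orientations are given as a rotation vector (axis times angle).
In Python, from workcell import sense, camera, camera_model, sign_off, recognise, masks_of, place_of gives the robot as it stands. The module is installed in compiled form; this text tells all that it offers.
- The arm moves only by the shell command python3 -m inch 'ROWS'. ROWS is JSON, a list that holds one entry, the list of rows, each a list of 5 numbers: the shift along the tool's x, y, z normalised to -1 to 1, where 1 is 0.05 m, then the turn about the tool's z normalised to -1 to 1, where 1 is 180 degrees, then the closure, from -1 (fully open) to 1 (shut). A call has 1 to 5 rows; each row shifts and turns the commanded pose from where the row before left it, along the tool's axes as they then stand; what a row does not reach is not made up. A row lasts 1/8 s, in which the tool goes at most 62.5 mm and 10.7 degrees, less where a joint would pass 70% of its speed; a pose out of reach is approached as far as the arm can. A call with a number of a shift or a turn outside -1 to 1 is refused whole. A call with a gripper value outside its range is refused whole. The fingers move at their own pace and stop on an object; the grip force is fixed at half the most. Time passes only in rows, so rows that do not move let the fingers close. It gives the time, the measured TCP pose, the force, the opening and the grip force at its end, in the units of the state.
- sense(): the state, without advancing time (a new reading comes with each control period).
- camera(name): name is "scene" or "top" or "wrist"; returns (picture, depth): 384x512x3 uint8, red, green, blue; 384x512 float32, m along the optical axis (not along the pixel's ray), 0 where there is no reading.
- camera_model(name): a dict with "fx", "fy", "cx", "cy" (pixels), "R" (3x3) and "t" (3): a world point X has camera coordinates R X + t; the wrist camera has in their place "hand_eye" (4x4, takes a point from camera to tool coordinates, whose origin is the TCP and whose axes are the flange's). Camera axes: x right, y down, z forward; pixel columns grow to the right and rows downward; lengths in m; the calibration is good to about 2 mm. A picture is of the moment at which its call begins: read the wrist's pose just before it. camera_model takes no time and is no camera call.
- sign_off(): hands the job in; it is judged then, once.
Trained networks look in the newest picture that a camera, given by its name, has taken for a name from the list of things; names that differ only in an ending like _2 or _b are one class to them, and where a whole thing is asked for, a point or a joint stands for the part that bears it (a point fixed in the world has none). Each returns a list of dicts, best first, with "p" (0 to 1); they miss things now and then, are a little off and sometimes report something else, mostly with a low value. They report only what shows in the picture. A call takes as long as a camera call. They do not tell look-alikes from the thing itself.
- recognise(camera, target): "at" ([column, row] in pixels, amid what is visible of it).
- masks_of(camera, target): "region" (384x512 bool, what is visible of it) and "at" ([column, row] in pixels, amid what is visible of it).
- place_of(camera, target): "at" ([column, row] in pixels: a listed point, or the origin of a listed thing).
The state is a dict: "time": time; "joint_positions": joint angles; "joint_velocities": joint speeds; "joint_torque": joint torques, N m; "tool_pos": TCP position; "tool_rot": TCP orientation; "ft_force": force on the tool from outside, world axes, zero at the start; "moment": the same for the moment, N m; "width": finger opening in m; "finger_force": force on a finger pad.
Only numpy, scipy, OpenCV 4.12 (cv2) and the standard library are available. Lean on these libraries where they do the work, as an engineer would, in place of code of your own. Each camera call takes 0.05 s, during which the arm holds its last target. There are 200 camera calls.

### The job

Press the white catch on the red sandwich maker and let its spring-loaded lid rise all the way open under control, steadying it so that it never snaps up and pressing gently. Then take the grill plate off the sloping drainer and fit it inside, both holes over the two brass pins, lying flat and fully home; let go of it and leave the lid open and the other things on the table where they are.

Things in the scene. Friction and masses are not known exactly. Their poses are not given: they have to be found in the camera images.
- machine: Fixed sandwich maker: black base 230 x 220 mm, flat dark deck 55 mm above the table, red sprung lid 212 mm wide, its shut top 101 mm above the table. Origin on the table under the base, z up, -x its front (catch side), +x the hinge side, which stands to the robot's left: the lid swings up and over to the left.
- lid (a joint): Lid angle, rad: 0 shut, 1.45 (83 deg) fully open on its stop, where the spring keeps it. Lid about 0.5 kg. Once freed, the spring lifts it with about 5 N at the catch, less towards the stop; let go early it snaps up at over 5 rad/s, in the last 0.15 rad it does not. Fingertips resting on catch or lid top can hold it back along its arc. If the catch is let out with the lid down it latches again.
- lid_hinge (a point): Middle of the lid's hinge line, 55 mm above the table, the line along the machine's y. The point turns with the lid: the lid reaches 222 mm along its -x, and its z is the lid's outward normal.
- catch_top (a point): Centre of the top face of the catch, a white button 36 mm (lid's x) x 46 mm on the lid's top, standing 8 mm above it. 188 mm from the hinge line along the lid, 54 mm from it along the lid's normal; the lid goes on 34 mm past the catch centre to its front edge. Turns with the lid.
- catch (a joint): How far the catch is pressed in, m: 0 out, 0.005 fully in (1 N to start, 3.5 N fully in). The lid is freed at about 0.0035 to 0.004. Press gently: neither catch nor lid should be pressed with over 25 N.
- plate: Loose aluminium grill plate 110 (x) x 150 (y) x 8 mm, 0.3 kg; 13 mm through holes at y = -55 and +55 mm. Origin at the centre of its underside, z out of its upper face. A black grip fin stands at its centre, 12 (x) x 56 (y) x 26 mm high, top 34 mm above the origin: pinch it along x. It rests on the drainer, x rising with the slope, so z leans 30 deg to the low side. Fits either way round.
- plate_grip (a point): Point on the grip fin, 31 mm above the plate's underside on its centre (3 mm below the fin's top). Axes as the plate's.
- stand: Fixed green drainer 160 x 200 mm; its board slopes up by 30 degrees (0.52 rad) towards its +x, with a 9 mm lip along the low edge (on -x, towards the robot). Highest edge about 115 mm. Origin on the table under its centre.
- seat (a point): Point on the deck midway between the two pins, 55 mm above the table: the plate's origin lies here when it is home, its y along the machine's y. Axes as the machine's.
- pin_a (a point): Foot of one brass pin on the deck, 55 mm from the seat along the machine's -y. The pin is 10 mm in diameter, 17 mm high, its top 8 mm tapering to 4 mm.
- pin_b (a point): Foot of the other, equal pin, 55 mm from the seat along the machine's +y.
- glasses_case: Closed glasses case with rounded edges, black below and grey cloth above, 57 x 152 x 40 mm; origin under its centre, long side along its y.
- jar: Amber glass jar with a yellow cap, 56 mm diameter, 85 mm tall; origin under its centre.
- mug: Blue mug, 80 mm diameter, 90 mm tall, handle at its +y; origin under its centre.
- spray: White bottle with a blue cap, 56 mm diameter, 190 mm tall; origin under its centre.
- bowl: White bowl, 130 mm diameter, 55 mm tall; origin under its centre.
- salt: Steel salt shaker, 40 mm diameter, 78 mm tall; origin under its centre.
- knife: Bread knife with a black handle lying on a wooden board, 260 mm long, 22 mm wide; along its x, blade to +x; origin on its underside near the middle.
There are look-alikes about, which are no part of the job. Of the things that look like the plate, the smaller one is meant.

How it is judged:
By the outcome, as a careful person would: the job done as asked, in the order asked, and still so for the second after the job is handed in, with the robot touching nothing.
It also fails if it takes over 69 s, if anything falls off the work surface, if the arm or the gripper's body presses on something with over 40 N, if the wrist force passes 120 N, or if a joint passes its speed limit or range.

## Working session

There is one attempt and no reset: what is moved stays moved. The work goes in short steps, Python scripts to look and compute and a shell command to move; the robot and the scene stay as the last step left them, time stands still between calls to the robot, and variables do not carry over. Pictures are saved under pics/ and viewed, at most 10 in all, crops included, and the job is handed in when it is done.

```bash
mkdir -p pics; cat > h.py <<'E'
import numpy as np, cv2
from workcell import *
from scipy.spatial.transform import Rotation as Rn
def world(name,uv,depth,z=None):
    m=camera_model(name);u,v=uv
    d=np.array([(u-m['cx'])/m['fx'],(v-m['cy'])/m['fy'],1.])
    R=np.array(m['R']);t=np.array(m['t'])
    if z is not None:
        o=-R.T@t; r=R.T@d; return o+r*(z-o[2])/r[2]
    return R.T@(d*depth-t)
def cloud(name,D):
    m=camera_model(name);v,u=np.mgrid[:384,:512]
    P=np.stack([(u-m['cx'])/m['fx']*D,(v-m['cy'])/m['fy']*D,D],-1)
    if 'R' in m: return (P-np.array(m['t']))@np.array(m['R'])
    H=np.array(m['hand_eye']);s=sense();T=Rn.from_rotvec(s['tool_rot']).as_matrix()
    return (P@H[:3,:3].T+H[:3,3])@T.T+np.array(s['tool_pos'])
E
python3 - <<'E'
from h import *
s=sense();print(s)
ims=[]
for n in ['scene','top']:
    p,d=camera(n);np.savez(f'pics/{n}0.npz',p=p,d=d);cv2.imwrite(f'pics/{n}0.png',cv2.cvtColor(p,cv2.COLOR_RGB2BGR))
    for t in ['catch_top','lid_hinge','plate','plate_grip','machine','stand']:
        for r in place_of(n,t)[:3]:
            u,v=r['at'];dd=d[int(v),int(u)]
            print(n,t,round(r['p'],2),np.round(r['at'],1),np.round(world(n,r['at'],dd),3))
print(sense()['time'])
E
```

```text
{'time': 0.0, 'joint_positions': array([-1.29914010e+00,  3.59534631e-01,  1.51145455e+00,  1.53775573e-06,
        1.27249136e+00, -1.15107669e-01]), 'joint_velocities': array([-0.00286095,  0.00029182, -0.00130901,  0.00034618, -0.00063324,
        0.00068263]), 'joint_torque': array([ 3.39871920e-03, -5.27601635e+01, -2.78621203e+01,  1.09486250e-04,
        1.31299387e-02,  1.79605962e-06]), 'tool_pos': array([ 0.22610364, -0.55496156,  0.20052758]), 'tool_rot': array([-3.08118607e+00, -6.03385376e-01,  2.29446549e-04]), 'ft_force': array([-0.19018206, -0.95710295, -0.4814789 ]), 'moment': array([-0.019932  , -0.04062393, -0.02031917]), 'finger_force': 0.0, 'width': 0.08546672818956925}
scene catch_top 0.54 [309.6 200.1] [0.561 0.083 0.109]
scene lid_hinge 0.8 [367.6 206.3] [0.613 0.249 0.101]
scene plate 0.72 [211.2 212.4] [ 0.529 -0.212  0.082]
scene plate 0.72 [189.7 164.3] [ 0.22  -0.258  0.042]
scene plate_grip 0.95 [188.1 171.5] [ 0.263 -0.267  0.043]
scene plate_grip 0.8 [206.5 206.2] [ 0.518 -0.224  0.099]
scene plate_grip 0.4 [310.9 200.7] [0.563 0.086 0.108]
scene machine 0.6 [329.  219.3] [0.644 0.114 0.103]
scene stand 0.71 [210.2 233.8] [ 0.543 -0.222  0.005]
top catch_top 0.55 [218.3 174.9] [0.555 0.077 0.11 ]
top catch_top 0.23 [272.5 144.3] [ 0.685 -0.119  0.01 ]
top plate 0.74 [304.  185.7] [ 0.513 -0.221  0.098]
top plate 0.41 [301.3 188.3] [ 0.504 -0.212  0.096]
top plate_grip 0.73 [302.5 189. ] [ 0.501 -0.215  0.099]
top machine 0.7 [196.5 177.8] [0.548 0.154 0.098]
0.7
```

View pics/scene0.png

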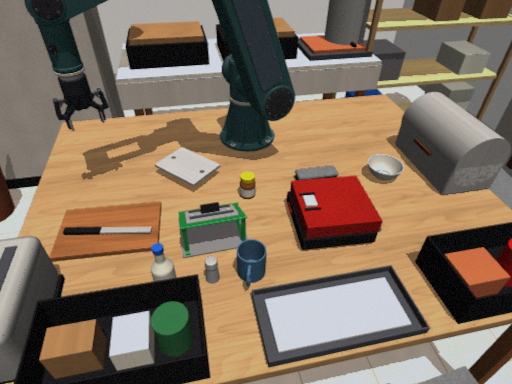

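View pics/top0.png

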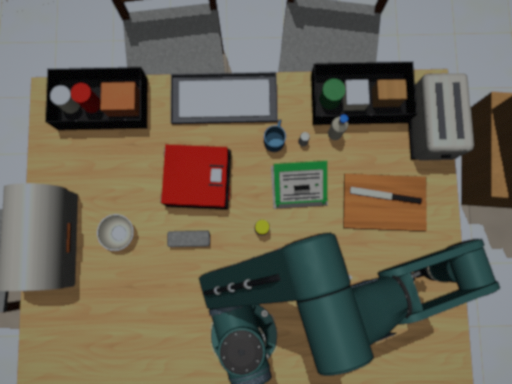

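```bash
python3 - <<'E'
from h import *
for n in ['top','scene']:
    f=np.load(f'pics/{n}0.npz');p=f['p'].astype(int);P=cloud(n,f['d']);ok=f['d']>0
    r,g,b=p[...,0],p[...,1],p[...,2]
    red=(r>100)&(r>2*g)&(r>2*b)&ok&(abs(P[...,2]-.101)<.008)&(P[...,1]>0)
    X=P[red];c,sz,a=cv2.minAreaRect((X[:,:2]*1000).astype(np.float32));print(n,'lid',c,sz,a,np.median(X[:,2]))
    w=(r>150)&(abs(r-g)<30)&ok&(abs(P[...,2]-.109)<.006)&(P[...,1]>0)&(np.hypot(P[...,0]-.56,P[...,1]-.08)<.06)
    X=P[w];c,sz,a=cv2.minAreaRect((X[:,:2]*1000).astype(np.float32));print(n,'catch',w.sum(),c,sz,a,np.median(X[:,2]))
E
```

```text
top lid (623.2083740234375, 342.85260009765625) (645.6474609375, 257.17230224609375) 70.55777740478516 0.10112128242615549
top catch 0 (0.0, 0.0) (0.0, 0.0) 0.0 nan
scene lid (563.8770751953125, 160.6212158203125) (219.73350524902344, 215.97418212890625) 85.95854187011719 0.10179433713225819
scene catch 121 (559.9190063476562, 83.925537109375) (34.42417526245117, 45.24907684326172) 86.07178497314453 0.10946062352136565
  return _methods._mean(a, axis=axis, dtype=dtype,
  ret = ret.dtype.type(ret / rcount)
```

The scene view shows the red machine at about (333,210) with the white catch at (310,201). The drainer with the finned plate is at (212,225), and a larger flat finless look-alike lies at (188,168). The top view shows the same: catch (216,175), plate (302,187).

```bash
python3 -m inch '[[[0,0,-0.2,-0.059,1],[0,0,-0.2,-0.059,1],[0,0,-0.2,-0.059,1],[0,0,-0.2,-0.059,1],[0,0,-0.2,-0.059,1]]]'; python3 -m inch '[[[0,0,0,-0.059,1],[0,0,0,0,1]]]'
cat >> h.py <<'E'
def togo(X,yawdeg=None):
    "rows total in units of 1 for shift to world X and turn so tool x is at yawdeg"
    s=sense();T=Rn.from_rotvec(s['tool_rot']).as_matrix();y=np.degrees(np.arctan2(T[1,0],T[0,0]))
    print('t',round(s['time'],2),'pos',np.round(s['tool_pos'],4),'yaw',round(y,2),'F',np.round(s['ft_force'],1),'w',round(s['width'],4))
    print('shift',np.round(T.T@(np.array(X)-s['tool_pos'])/.05,3), 'turn',None if yawdeg is None else round(-((yawdeg-y+180)%360-180)/180,4))
E
python3 -c "
from h import *
togo([.561,.085,.20],86.3)"
```

```text
time: 1.32
tool_pos: [0.2263, -0.5556, 0.2517]
tool_rot: [-2.482, -1.926, -0.0]
ft_force: [0.9, -1.0, 0.4]
width: -0.0003
finger_force: 0.0
time: 1.58
tool_pos: [0.2263, -0.5557, 0.2515]
tool_rot: [2.302, 2.138, -0.0]
ft_force: [0.1, -0.4, 0.1]
width: 0.0001
finger_force: 0.0
t 1.57 pos [ 0.2263 -0.5557  0.2515] yaw 85.79 F [ 0.1 -0.4  0.1] w 0.0001
shift [13.27   5.734  1.029] turn -0.0029
```

```bash
for i in 1 2 3; do python3 -m inch '[[[0.85,0.38,0,0,1],[0.85,0.38,0,0,1],[0.85,0.38,0,0,1],[0.85,0.38,0,0,1],[0.85,0.38,0,0,1]]]' | grep pos; done
python3 - <<'E'
from h import *
p,d=camera('wrist');np.savez('pics/w1.npz',p=p,d=d);cv2.imwrite('pics/w1.png',cv2.cvtColor(p,cv2.COLOR_RGB2BGR))
P=cloud('wrist',d)
for r in place_of('wrist','catch_top')[:2]:
    u,v=map(int,r['at']);print(r['p'],u,v,P[v,u])
p=p.astype(int);w=(p.min(-1)>140)&(abs(P[...,2]-.109)<.006)&(d>0)
X=P[w];print(w.sum(),cv2.minAreaRect((X[:,:2]*1000).astype(np.float32)),np.median(X[:,2]))
togo([.561,.085,.13],86.3)
E
```

```text
tool_pos: [0.3368, -0.3491, 0.2513]
tool_pos: [0.4469, -0.144, 0.2515]
tool_pos: [0.5569, 0.0612, 0.2513]
0.91 256 146 [0.56013758 0.09119358 0.1113502 ]
1574 ((559.7875366210938, 91.3691635131836), (34.234466552734375, 45.08911895751953), 85.66879272460938) 0.10921861199377197
t 3.55 pos [0.5582 0.0634 0.2512] yaw 85.84 F [-0.5 -1.   0.9] w 0.0001
shift [0.429 0.023 2.424] turn -0.0026
```

View pics/w1.png

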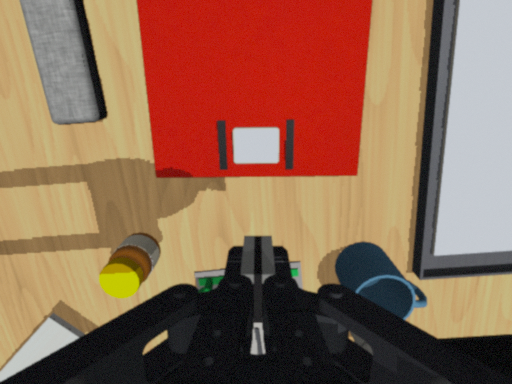

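The wrist view shows the catch at (256,146), flanked by black guides, and the gripper correctly aligned with the lid.

```bash
python3 -m inch '[[[0.25,0,0.7,0,1],[0.2,0,0.7,0,1],[0,0,0.6,0,1],[0,0,0.2,0,1],[0,0,0,0,1]]]' ;  python3 - <<'E'
from h import *
p,d=camera('wrist');P=cloud('wrist',d)
p=p.astype(int);w=(p.min(-1)>140)&(abs(P[...,2]-.109)<.006)&(d>0)
X=P[w];print(w.sum(),cv2.minAreaRect((X[:,:2]*1000).astype(np.float32)),np.median(X[:,2]))
togo([.560,.091,.109])
E
```

```text
time: 4.18
tool_pos: [0.5576, 0.0817, 0.1413]
tool_rot: [-2.301, -2.138, 0.001]
ft_force: [1.2, 0.2, 1.0]
width: -0.0002
finger_force: 0.0
3146 ((557.6910400390625, 86.13587951660156), (35.06022644042969, 45.729644775390625), 85.9512939453125) 0.1099524817838157
t 4.22 pos [0.5584 0.0818 0.1421] yaw 85.8 F [-0.1 -0.3 -0. ] w -0.0003
shift [0.186 0.017 0.662] turn None
```

```bash
python3 -m inch '[[[0.16,0,0.3,0,1],[0,0,0.2,0,1],[0,0,0.06,0,1],[0,0,0,0,1]]]' ; python3 -m inch '[[[0,0,0.03,0,1],[0,0,0.03,0,1],[0,0,0,0,1]]]'
```

```text
time: 4.72
tool_pos: [0.5583, 0.0902, 0.1131]
tool_rot: [-2.299, -2.14, 0.001]
ft_force: [0.1, -0.1, 0.2]
width: -0.0001
finger_force: 0.0
time: 5.1
tool_pos: [0.5585, 0.0901, 0.1104]
tool_rot: [-2.3, -2.14, -0.0]
ft_force: [0.1, 0.7, -0.6]
width: -0.0
finger_force: 0.0
```

```bash
python3 -m inch '[[[0,0,0.03,0,1],[0,0,0.03,0,1],[0,0,0,0,1]]]'|grep -E 'pos|ft'; python3 -m inch '[[[0,0,0.03,0,1],[0,0,0,0,1]]]'|grep -E 'pos|ft'; python3 -m inch '[[[0,0,0.02,0,1],[0,0,0,0,1]]]'|grep -E 'pos|ft'
```

```text
tool_pos: [0.5584, 0.0902, 0.1073]
ft_force: [0.4, -0.1, -0.4]
tool_pos: [0.5585, 0.0902, 0.1058]
ft_force: [-0.0, 0.5, -0.5]
tool_pos: [0.5585, 0.0902, 0.1048]
ft_force: [0.8, -0.1, 0.4]
```

```bash
python3 - <<'E'
import numpy as np
w=11;r=188-4+w;h=49.5
prev=None
for th in list(np.arange(0,1.46,.05)):
    X=-r*np.cos(th)+h*np.sin(th)+w; Z=55+r*np.sin(th)+h*np.cos(th)
    if prev: print(round(th,2),round(X,1),round(Z,1),'d',round((X-prev[0])/50,3),round(-(Z-prev[1])/50,3))
    else: print(X,Z)
    prev=(X,Z)
E
```

```text
-184.0 104.5
0.05 -181.3 114.2 d 0.054 -0.194
0.1 -178.1 123.7 d 0.064 -0.191
0.15 -174.4 133.1 d 0.073 -0.187
0.2 -170.3 142.3 d 0.083 -0.183
0.25 -165.7 151.2 d 0.092 -0.179
0.3 -160.7 159.9 d 0.101 -0.174
0.35 -155.2 168.4 d 0.109 -0.169
0.4 -149.3 176.5 d 0.117 -0.163
0.45 -143.1 184.4 d 0.125 -0.157
0.5 -136.4 191.9 d 0.133 -0.151
0.55 -129.4 199.1 d 0.141 -0.144
0.6 -122.0 206.0 d 0.148 -0.137
0.65 -114.3 212.4 d 0.154 -0.129
0.7 -106.3 218.5 d 0.16 -0.121
0.75 -97.9 224.1 d 0.166 -0.113
0.8 -89.3 229.4 d 0.172 -0.105
0.85 -80.5 234.2 d 0.177 -0.096
0.9 -71.4 238.5 d 0.181 -0.087
0.95 -62.2 242.4 d 0.186 -0.078
1.0 -52.7 245.8 d 0.189 -0.068
1.05 -43.1 248.8 d 0.192 -0.059
1.1 -33.3 251.2 d 0.195 -0.049
1.15 -23.5 253.2 d 0.197 -0.039
1.2 -13.5 254.7 d 0.199 -0.03
1.25 -3.5 255.7 d 0.2 -0.02
1.3 6.5 256.1 d 0.201 -0.009
1.35 16.6 256.1 d 0.201 0.001
1.4 26.6 255.6 d 0.201 0.011
1.45 36.6 254.5 d 0.2 0.021
```

```bash
for i in 1 2 ; do python3 -m inch '[[[0,0,0.02,0,1],[0,0,0,0,1]]]'|grep -E 'pos|ft'; done; python3 - <<'E'
from h import *
p,d=camera('scene');cv2.imwrite('pics/s2.png',cv2.resize(cv2.cvtColor(p,cv2.COLOR_RGB2BGR)[150:260,250:400],None,fx=4,fy=4))
E
```

```text
tool_pos: [0.5585, 0.0902, 0.1038]
ft_force: [-0.4, -1.1, 0.5]
tool_pos: [0.5585, 0.0902, 0.1028]
ft_force: [0.1, 0.7, -0.7]
```

View pics/s2.png

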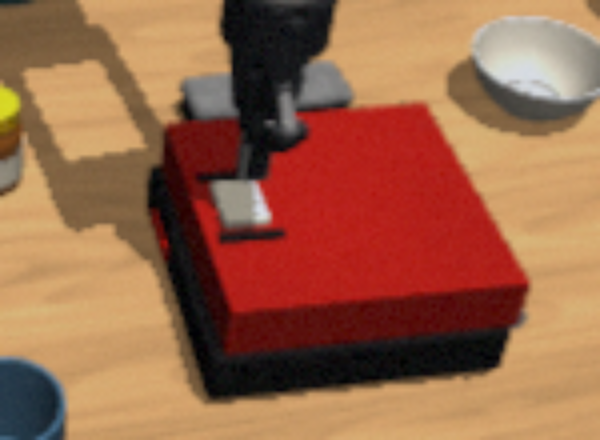

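The crop shows the fingertip at about (311,194) in the scene image, just behind the catch centre at (310,201). It is either still above the catch or off it towards the robot.

```bash
python3 - <<'E'
from h import *
m=camera_model('scene');R=np.array(m['R']);t=np.array(m['t'])
def pr(X):
    c=R@np.array(X)+t;return np.round([m['fx']*c[0]/c[2]+m['cx'],m['fy']*c[1]/c[2]+m['cy'],c[2]],2)
print('tcp',pr(sense()['tool_pos']),pr([.558,.086,.109]),pr([.5585,.0902,.125]))
p,d=camera('scene');P=cloud('scene',d)
for v in range(186,206,1): print(v,[(tuple(int(c) for c in p[v,u]),tuple(np.round(P[v,u]*1000).astype(int).tolist())) for u in (309,312)])
E
```

```text
tcp [311.41 200.67   1.07] [310.28 199.25   1.07] [312.28 195.22   1.06]
186 [((89, 32, 30), (488, 107, 100)), ((38, 38, 39), (565, 82, 168))]
187 [((83, 24, 28), (497, 103, 104)), ((42, 40, 41), (566, 82, 165))]
188 [((76, 22, 23), (500, 102, 103)), ((45, 46, 43), (565, 83, 160))]
189 [((76, 32, 30), (505, 100, 103)), ((39, 39, 36), (565, 83, 156))]
190 [((70, 37, 36), (555, 79, 144)), ((31, 28, 30), (565, 84, 153))]
191 [((62, 35, 35), (553, 80, 139)), ((18, 24, 24), (567, 83, 150))]
192 [((43, 24, 26), (520, 95, 104)), ((9, 18, 21), (571, 82, 150))]
193 [((44, 41, 40), (525, 94, 104)), ((12, 12, 15), (571, 82, 146))]
194 [((50, 47, 46), (529, 92, 104)), ((27, 27, 29), (571, 83, 142))]
195 [((134, 129, 118), (538, 89, 108)), ((135, 136, 133), (542, 97, 110))]
196 [((153, 147, 132), (548, 85, 114)), ((155, 152, 143), (545, 96, 109))]
197 [((154, 149, 135), (549, 85, 110)), ((155, 150, 136), (550, 94, 109))]
198 [((153, 150, 135), (552, 84, 109)), ((153, 148, 133), (554, 93, 109))]
199 [((155, 149, 137), (558, 82, 111)), ((155, 150, 136), (557, 92, 108))]
200 [((153, 147, 134), (561, 81, 109)), ((157, 151, 138), (561, 91, 108))]
201 [((155, 149, 135), (566, 79, 110)), ((158, 151, 139), (568, 88, 110))]
202 [((156, 151, 136), (567, 79, 108)), ((154, 150, 135), (573, 86, 111))]
203 [((159, 153, 139), (574, 77, 109)), ((157, 152, 136), (575, 86, 109))]
204 [((153, 150, 134), (577, 76, 109)), ((151, 146, 131), (579, 84, 109))]
205 [((120, 119, 108), (581, 74, 108)), ((115, 112, 101), (580, 84, 106))]
```

```bash
python3 - <<'E'
from h import *
d=np.load('pics/w1.npz');D=d['d'];m=camera_model('wrist');H=np.array(m['hand_eye'])
for v in range(230,300,6):
  for u in (250,266):
    z=D[v,u];q=np.array([(u-m['cx'])/m['fx']*z,(v-m['cy'])/m['fy']*z,z]);print(v,u,d['p'][v,u],np.round(H[:3,:3]@q+H[:3,3],3))
print(H.round(3)); s=sense();print(s['joint_positions'],s['tool_pos'])
E
python3 -m inch '[[[0,0,0.04,0,1],[0,0,0.04,0,1],[0,0,0,0,1]]]'|grep -E 'pos|ft'
```

```text
230 250 [198 179 125] [-0.117 -0.011  0.252]
230 266 [198 181 127] [-0.117  0.012  0.251]
236 250 [112 103  83] [ 0.011 -0.004 -0.035]
236 266 [108 100  76] [ 0.011  0.004 -0.034]
242 250 [73 71 75] [ 0.011 -0.004 -0.041]
242 266 [80 80 80] [ 0.01   0.004 -0.039]
248 250 [76 76 76] [ 0.011 -0.003 -0.047]
248 266 [79 79 76] [ 0.011  0.004 -0.047]
254 250 [65 67 65] [ 0.012 -0.003 -0.052]
254 266 [77 77 75] [ 0.011  0.003 -0.051]
260 250 [69 68 68] [ 0.011 -0.003 -0.056]
260 266 [66 67 66] [ 0.012  0.003 -0.058]
266 250 [65 65 63] [ 0.011 -0.003 -0.061]
266 266 [69 68 66] [ 0.011  0.003 -0.061]
272 250 [66 68 66] [ 0.01  -0.003 -0.065]
272 266 [65 68 66] [ 0.011  0.003 -0.066]
278 250 [106 107 105] [ 0.01  -0.003 -0.068]
278 266 [74 76 76] [ 0.012  0.003 -0.072]
284 250 [15 14  8] [ 0.012 -0.003 -0.075]
284 266 [12 14 19] [ 0.012  0.003 -0.076]
290 250 [14 17 17] [ 0.012 -0.003 -0.078]
290 266 [10 17 20] [ 0.012  0.003 -0.078]
296 250 [11 17 20] [ 0.01  -0.003 -0.079]
296 266 [22 19 16] [ 0.012  0.003 -0.082]
[[-0.001 -0.953 -0.302  0.078]
 [ 1.    -0.001 -0.001 -0.   ]
 [ 0.    -0.302  0.953 -0.172]
 [ 0.     0.     0.     1.   ]]
[3.79314956e-02 4.17534760e-01 1.69463780e+00 1.43572690e-04
 1.02951234e+00 1.09726511e-01] [0.55852717 0.09019511 0.10290484]
tool_pos: [0.5583, 0.0902, 0.0986]
ft_force: [-1.0, -0.0, 0.4]
```

```bash
python3 -m inch '[[[0,0,0.1,0,1],[0,0,0.06,0,1],[0,0,0,0,1]]]'|grep -E 'pos|ft';python3 -m inch '[[[0,0,0.04,0,1],[0,0,0.04,0,1],[0,0,0,0,1]]]'|grep -E 'pos|ft'; python3 - <<'E'
from h import *
p,d=camera('wrist');m=camera_model('wrist');H=np.array(m['hand_eye'])
for v in range(222,250,2):
    u=252;z=d[v,u];q=np.array([(u-m['cx'])/m['fx']*z,(v-m['cy'])/m['fy']*z,z]);print(v,p[v,u],np.round(H[:3,:3]@q+H[:3,3],3))
E
```

```text
tool_pos: [0.5582, 0.0902, 0.0905]
ft_force: [0.4, 0.1, 1.1]
tool_pos: [0.5584, 0.0902, 0.0868]
ft_force: [0.4, 0.5, -0.4]
222 [223 222 208] [ 0.012 -0.003 -0.02 ]
224 [232 237 236] [ 0.012 -0.003 -0.022]
226 [233 238 244] [ 0.011 -0.003 -0.022]
228 [232 237 244] [ 0.01  -0.003 -0.022]
230 [213 213 206] [ 0.008 -0.003 -0.021]
232 [206 203 188] [ 0.008 -0.003 -0.023]
234 [201 198 184] [ 0.006 -0.003 -0.022]
236 [128 126 118] [ 0.011 -0.003 -0.035]
238 [101 103 100] [ 0.012 -0.003 -0.038]
240 [100 101 101] [ 0.011 -0.003 -0.038]
242 [102 101 101] [ 0.011 -0.003 -0.041]
244 [100 102 101] [ 0.011 -0.003 -0.042]
246 [ 99 102 101] [ 0.011 -0.003 -0.045]
248 [95 97 96] [ 0.011 -0.003 -0.046]
```

```bash
python3 -m inch '[[[0,0,0.04,0,1],[0,0,0.04,0,1],[0,0,0.04,0,1],[0,0,0,0,1]]]'|grep -E 'pos|ft';for i in 1 2 3; do python3 -m inch '[[[0,0,0.02,0,1],[0,0,0.02,0,1],[0,0,0,0,1]]]'|grep -E 'pos|ft'; done
```

```text
tool_pos: [0.5583, 0.0902, 0.0807]
ft_force: [-0.4, 0.8, -1.2]
tool_pos: [0.5586, 0.0902, 0.079]
ft_force: [-0.3, 0.1, 1.2]
tool_pos: [0.5586, 0.0902, 0.077]
ft_force: [-0.3, -1.5, 2.0]
tool_pos: [0.5586, 0.0903, 0.075]
ft_force: [-1.2, 0.1, 4.8]
```

```bash
for i in 1 2; do python3 -m inch '[[[0,0,0.02,0,1],[0,0,0,0,1]]]'|grep -E 'time|pos|ft'; done
```

```text
time: 9.62
tool_pos: [0.5587, 0.0901, 0.0741]
ft_force: [-1.0, 0.1, 5.6]
time: 9.88
tool_pos: [0.5587, 0.0901, 0.0739]
ft_force: [-2.9, 0.2, 12.3]
```

```bash
python3 -m inch '[[[0.02,0,-0.1,0,1],[0.03,0,-0.1,0,1],[0.03,0,-0.1,0,1],[0.03,0,-0.09,0,1],[0,0,0,0,1]]]'|grep -E 'time|pos|ft'; python3 - <<'E'
from h import *
p,d=camera('scene');P=cloud('scene',d).reshape(-1,3);c=p.reshape(-1,3).astype(int)
k=(c[:,0]>90)&(c[:,0]>2*c[:,1])&(P[:,1]>.13)&(P[:,1]<.27)&(P[:,0]>.47)&(P[:,0]<.64)&(P[:,2]>.08);X=P[k]
A=np.c_[X[:,1],np.ones(len(X))];print(np.linalg.lstsq(A,X[:,2],rcond=None)[0],len(X))
E
```

```text
time: 10.5
tool_pos: [0.5591, 0.0959, 0.0928]
ft_force: [-0.2, 1.2, 4.0]
[-0.09761637  0.1287714 ] 1441
```

```bash
python3 -m inch '[[[0.073,0,-0.187,0,1],[0.083,0,-0.183,0,1],[0.092,0,-0.179,0,1],[0.101,0,-0.174,0,1],[0.109,0,-0.169,0,1]]]'|grep -E 'time|pos|ft'
python3 -m inch '[[[0.117,0,-0.163,0,1],[0.125,0,-0.157,0,1],[0.133,0,-0.151,0,1],[0.141,0,-0.144,0,1],[0.148,0,-0.137,0,1]]]'|grep -E 'time|pos|ft'
cat > ang.py <<'E'
from h import *
p,d=camera('scene');P=cloud('scene',d).reshape(-1,3);c=p.reshape(-1,3).astype(int)
k=(c[:,0]>60)&(c[:,0]>2*c[:,1])&(c[:,0]>2*c[:,2])&(P[:,0]>.45)&(P[:,0]<.665)&(P[:,1]>0)&(P[:,1]<.4)&(P[:,2]>.06)&(P[:,2]<.3);X=P[k]
m=np.array([.0733,.9973]);h=np.array([.572,.2735])
a=(X[:,:2]-h)@m;z=X[:,2]-.055
from scipy.optimize import minimize_scalar
# lid box in (L along lid, n): the bounding extents must be L<=.222, 0<=n<=.046
def cost(t):
    L=-a*np.cos(t)+z*np.sin(t);n=a*np.sin(t)+z*np.cos(t)
    return np.mean(np.minimum(np.minimum(abs(n-.046),abs(L-.222)),np.minimum(abs(L), abs((X[:,:2]-h)@[m[1],-m[0]]-.106)))).item()
ts=np.arange(-.1,1.6,.02);cs=[cost(t) for t in ts];i=np.argmin(cs);print('lid',ts[i],cs[i],len(X)); togo(sense()['tool_pos'])
E
python3 ang.py
```

```text
time: 11.18
tool_pos: [0.5604, 0.119, 0.1376]
ft_force: [-1.3, 2.3, 3.0]
time: 11.8
tool_pos: [0.563, 0.1521, 0.175]
ft_force: [-0.4, 2.0, 0.9]
lid 0.6000000000000002 0.0010804537011999944 2016
t 11.85 pos [0.5637 0.1532 0.176 ] yaw 85.9 F [-0.2  4.3  2.5] w -0.0003
shift [0. 0. 0.] turn None
```

```bash
python3 -m inch '[[[0.154,0,-0.129,0,1],[0.16,0,-0.121,0,1],[0.166,0,-0.113,0,1],[0.172,0,-0.105,0,1],[0.177,0,-0.096,0,1]]]'|grep -E 'time|pos|ft'
python3 -m inch '[[[0.181,0,-0.087,0,1],[0.186,0,-0.078,0,1],[0.189,0,-0.068,0,1],[0.192,0,-0.059,0,1],[0.195,0,-0.049,0,1]]]'|grep -E 'time|pos|ft'
python3 ang.py
```

```text
time: 12.48
tool_pos: [0.5662, 0.1936, 0.2031]
ft_force: [1.4, 2.4, 0.2]
time: 13.1
tool_pos: [0.5692, 0.2406, 0.2199]
ft_force: [0.1, 2.0, -0.1]
lid 1.04 0.0060661917605303785 1006
t 13.15 pos [0.5694 0.2419 0.2202] yaw 85.91 F [-0.8  3.3  0.7] w -0.0001
shift [0. 0. 0.] turn None
```

```bash
python3 -m inch '[[[0.19,0,-0.039,0,1],[0.19,0,-0.03,0,1],[0.19,0,-0.02,0,1],[0.19,0,-0.009,0,1],[0.19,0,0,0,1]]]'|grep -E 'time|pos|ft'
python3 -m inch '[[[0.15,0,0,0,1],[0.15,0,0,0,1],[0.15,0,0,0,1],[0.15,0,0,0,1],[0.15,0,0,0,1]]]'|grep -E 'time|pos|ft'
python3 ang.py
```

```text
time: 13.78
tool_pos: [0.5725, 0.288, 0.2247]
ft_force: [-0.6, 2.1, -0.7]
time: 14.4
tool_pos: [0.5756, 0.3248, 0.2249]
ft_force: [-0.4, -0.3, 0.4]
lid 1.3000000000000003 0.00726920228196233 1501
t 14.45 pos [0.5756 0.3259 0.2248] yaw 85.9 F [0.7 0.7 0.6] w -0.0006
shift [0. 0. 0.] turn None
```

```bash
python3 -m inch '[[[0.3,0,-0.2,0,1],[0,0,-0.8,0,1],[0,0,-0.8,0,1],[0,0,-0.6,0,1],[-0.7,0,0,0,1]]]'|grep -E 'time|pos|ft'
python3 -m inch '[[[-0.9,0,0,0,1],[-0.9,0,0,0,1],[-0.9,0,0,0,1],[-0.9,0,0,0,1],[-0.7,0,0,0,1]]]'|grep -E 'time|pos|ft'
python3 -m inch '[[[0,0,0,0,-1],[0,0,0,0,-1],[0,0,0,0,-1]]]'|grep -E 'time|pos|ft'
python3 - <<'E'
from h import *
p,d=camera('wrist');np.savez('pics/w3.npz',p=p,d=d);cv2.imwrite('pics/w3.png',cv2.cvtColor(p,cv2.COLOR_RGB2BGR))
P=cloud('wrist',d)
togo([0,0,0])
for t in ['seat','pin_a','pin_b']:
  for r in place_of('wrist',t)[:2]:
    u,v=r['at'];print(t,round(r['p'],2),np.round(r['at'],1),P[int(v),int(u)])
p,d=camera('scene');np.savez('pics/s3.npz',p=p,d=d);P=cloud('scene',d)
cv2.imwrite('pics/s3.png',cv2.resize(cv2.cvtColor(p,cv2.COLOR_RGB2BGR)[130:260,160:400],None,fx=3,fy=3))
for t in ['seat','pin_a','pin_b','plate','plate_grip','stand']:
  for r in place_of('scene',t)[:2]:
    u,v=r['at'];print(t,round(r['p'],2),np.round(r['at'],1),P[int(v),int(u)],world('scene',(u,v),0,.055))
E
```

```text
time: 15.08
tool_pos: [0.5758, 0.3075, 0.349]
ft_force: [-0.1, -0.5, -0.5]
time: 15.7
tool_pos: [0.5588, 0.0891, 0.3459]
ft_force: [0.6, 0.7, 0.2]
time: 16.08
tool_pos: [0.5587, 0.0915, 0.345]
ft_force: [-0.3, 0.3, -0.1]
t 16.12 pos [0.5587 0.0915 0.3449] yaw 85.96 F [-0.   0.8 -0. ] w 0.0614
shift [ -2.614 -11.018   6.896] turn None
seat 0.66 [254.  100.7] [0.55806092 0.1552893  0.05508067]
seat 0.6 [237.8 339.6] [ 0.50377821 -0.21082439  0.09967637]
pin_a 0.94 [298.4  97.7] [0.61763498 0.15538355 0.06972172]
pin_a 0.62 [220.2  98.2] [0.5110137  0.1613199  0.05471296]
pin_b 0.94 [298.4  97.7] [0.61763498 0.15538355 0.06972172]
pin_b 0.62 [220.2  98.2] [0.5110137  0.1613199  0.05471296]
seat 0.83 [331.  214.4] [0.5812591  0.15193005 0.05642054] [0.58160615 0.15202523 0.055     ]
pin_a 0.88 [324.9 199.7] [0.51253207 0.15441104 0.05763843] [0.51361947 0.15748862 0.055     ]
pin_a 0.73 [335.1 226.1] [0.63085478 0.14551306 0.0552543 ] [0.63108173 0.14578448 0.055     ]
pin_b 0.88 [324.9 199.7] [0.51253207 0.15441104 0.05763843] [0.51361947 0.15748862 0.055     ]
pin_b 0.73 [335.1 226.1] [0.63085478 0.14551306 0.0552543 ] [0.63108173 0.14578448 0.055     ]
plate 0.79 [210.1 215.5] [ 0.55751662 -0.21758616  0.10039575] [ 0.51346239 -0.21541644  0.055     ]
plate 0.57 [190.3 162. ] [ 0.21025942 -0.25597024  0.04571302] [ 0.22340915 -0.25484271  0.055     ]
plate_grip 0.75 [190.3 171.2] [ 0.26646393 -0.25984823  0.04680997] [ 0.27866747 -0.25880355  0.055     ]
plate_grip 0.57 [209.3 204.4] [ 0.51269606 -0.21533399  0.10247071] [ 0.46325636 -0.21224217  0.055     ]
stand 0.89 [211.7 234.5] [ 0.54348701 -0.21953214  0.00452762] [ 0.59212915 -0.21972716  0.055     ]
```

View pics/w3.png

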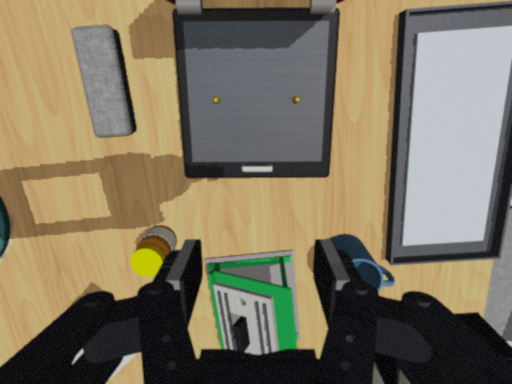

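View pics/s3.png

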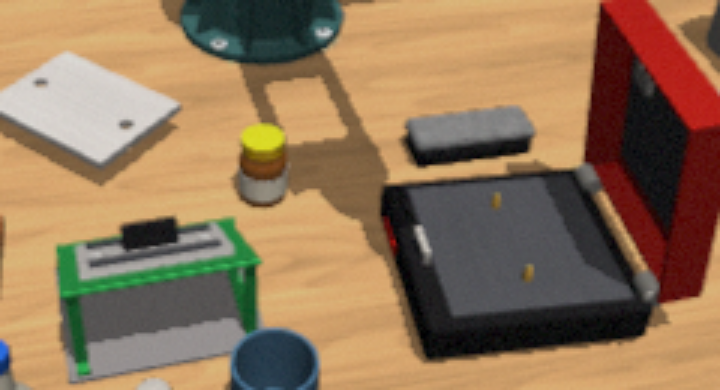

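The wrist view shows the open machine with brass pins at (216,100) and (297,99) and the drainer at (255,305). The scene crop shows the lid standing fully open and the finned plate on the drainer.

```bash
python3 -m inch '[[[-0.9,-0.05,0,0,-1],[-0.9,-0.05,0,0,-1],[-0.9,-0.05,0,0,-1],[-0.9,-0.05,0,0,-1],[-0.9,-0.05,0.1,0,-1]]]'|grep -E 'time|pos|ft'
python3 -m inch '[[[-0.9,-0.05,0.2,0,-1],[-0.9,-0.05,0.2,0,-1],[-0.9,-0.05,0.2,0,-1],[-0.7,0,0.2,0,-1],[0,0,0,0,-1]]]'|grep -E 'time|pos|ft'
python3 -m inch '[[[0,0,0,0,-1]]]'|grep -E 'time|pos|ft'
python3 - <<'E'
from h import *
d3=np.load('pics/w3.npz')
m=camera_model('wrist');H=np.array(m['hand_eye'])
p,d=camera('wrist');np.savez('pics/w4.npz',p=p,d=d);cv2.imwrite('pics/w4.png',cv2.cvtColor(p,cv2.COLOR_RGB2BGR))
P=cloud('wrist',d);np.save('pics/P4.npy',P);togo([0,0,0])
c=p.astype(int)
k=(c[...,1]>1.6*c[...,0])&(c[...,1]>1.6*c[...,2])&(d>0);X=P[k]
for lo,hi in((.09,.2),(0.0,.06)):
    Y=X[(X[:,2]>lo)&(X[:,2]<hi)];print(len(Y),Y.min(0).round(3),Y.max(0).round(3))
print(cv2.minAreaRect((X[:,:2]*1000).astype(np.float32)))
for t in ['plate','plate_grip']:
  for r in place_of('wrist',t)[:2]:
    u,v=r['at'];print(t,round(r['p'],2),np.round(r['at'],1),P[int(v),int(u)])
for v in range(40,260,20): print(v,[tuple(np.round(P[v,u]*1000).astype(int).tolist()) for u in (210,240,256,272,300)])
E
```

```text
time: 17.25
tool_pos: [0.5299, -0.1348, 0.3402]
ft_force: [0.6, -0.3, 0.2]
time: 17.88
tool_pos: [0.5094, -0.3044, 0.2985]
ft_force: [-0.5, 0.7, 0.4]
time: 18.0
tool_pos: [0.5102, -0.3018, 0.2998]
ft_force: [-0.1, -0.3, 0.3]
t 18.05 pos [ 0.5104 -0.3014  0.3   ] yaw 85.91 F [-0.1 -0.3  0.5] w 0.0855
shift [  5.28  -10.615   6.001] turn None
4724 [ 0.515 -0.549  0.09 ] [ 0.822 -0.139  0.114]
2577 [ 0.453 -0.63   0.002] [ 0.865 -0.12   0.06 ]
((647.4744262695312, -380.3358459472656), (501.548828125, 426.3562927246094), 86.98331451416016)
plate 0.68 [261.4  80.4] [ 0.52060782 -0.21383702  0.08263068]
plate_grip 0.62 [246.6  80.7] [ 0.50384202 -0.21306062  0.09872111]
40 [(462, -163, 47), (500, -168, 67), (518, -171, 78), (535, -173, 88), (564, -177, 102)]
60 [(454, -181, 4), (499, -192, 94), (516, -193, 89), (534, -194, 87), (563, -197, 104)]
80 [(450, -207, 0), (495, -211, 63), (515, -214, 92), (533, -215, 85), (563, -217, 104)]
100 [(447, -233, -1), (493, -235, 65), (513, -235, 96), (532, -237, 83), (563, -239, 101)]
120 [(444, -261, -1), (491, -259, 63), (511, -259, 73), (531, -260, 83), (562, -261, 101)]
140 [(441, -290, 0), (489, -284, 60), (510, -284, 71), (529, -284, 83), (561, -284, 100)]
160 [(437, -320, 2), (482, -323, 0), (506, -325, 0), (530, -326, 1), (573, -330, -2)]
180 [(434, -351, 0), (480, -354, 1), (504, -356, 1), (528, -357, 1), (571, -361, 0)]
200 [(433, -377, 19), (478, -380, 18), (502, -382, 19), (526, -384, 19), (568, -387, 19)]
220 [(429, -409, 19), (475, -413, 19), (500, -410, 28), (524, -416, 20), (567, -419, 19)]
240 [(425, -444, 17), (472, -447, 18), (498, -443, 30), (522, -451, 17), (566, -454, 17)]
```

View pics/w4.png

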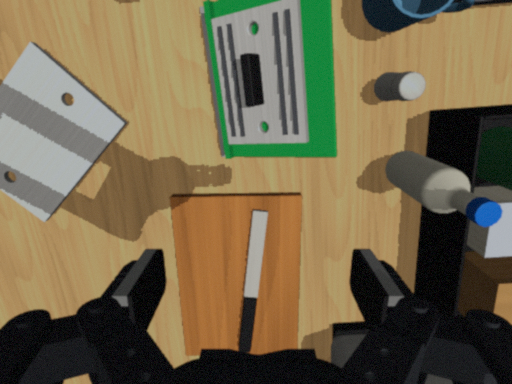

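The wrist view shows the plate on the drainer with its black fin at (251,80) and holes at (254,28) and (264,127). The larger finless look-alike is at left.

```bash
python3 - <<'E'
from h import *
f=np.load('pics/w4.npz');p=f['p'].astype(int);P=np.load('pics/P4.npy')
box=np.zeros((384,512),bool);box[5:140,212:306]=1
grey=box&(p.max(-1)-p.min(-1)<25)&(p.min(-1)>110)
X=P[grey]
for _ in range(4):
    A=np.c_[X[:,:2],np.ones(len(X))];c=np.linalg.lstsq(A,X[:,2],rcond=None)[0];e=abs(A@c-X[:,2]);X=X[e<max(.003,np.percentile(e,80))] if _<3 else X
n=np.array([-c[0],-c[1],1]);n/=np.linalg.norm(n);print('plane',c,'n',n.round(3),'tilt',np.degrees(np.arccos(n[2])),len(X))
m=camera_model('wrist');H=np.array(m['hand_eye']);s=sense();T=Rn.from_rotvec(s['tool_rot']).as_matrix()
o=T@H[:3,3]+s['tool_pos']
def ray(u,v): 
    r=T@H[:3,:3]@np.array([(u-m['cx'])/m['fx'],(v-m['cy'])/m['fy'],1]);return r
pc=X.mean(0)
hs=[]
for (u0,v0) in((254,28),(264,127)):
    w=p[v0-8:v0+9,u0-8:u0+9];g=(w[...,1]>w[...,0]+40);vv,uu=np.nonzero(g);u,v=uu.mean()+u0-8,vv.mean()+v0-8
    r=ray(u,v);q=o+r*((pc-o)@n)/(r@n);hs.append(q);print('hole',u,v,g.sum(),q.round(4))
mid=(hs[0]+hs[1])/2;yv=hs[0]-hs[1];print('mid top face',mid,'len',np.linalg.norm(yv),'yaw y',np.degrees(np.arctan2(yv[1],yv[0])))
print('fin top est',mid+n*.026,'grip',mid+n*.023)
k=box&(p.max(-1)<60);F=P[k];hh=(F-pc)@n;F=F[hh>.02];print('fin pts',len(F),F.mean(0),np.percentile(hh[hh>.01],[10,50,90]),cv2.minAreaRect((F[:,:2]*1000).astype(np.float32)))
E
```

```text
plane [ 0.56614189  0.01860686 -0.21224154] n [-0.493 -0.016  0.87 ] tilt 29.52927949953424 5737
hole 254.2830188679245 28.566037735849058 53 [ 0.517  -0.1588  0.0775]
hole 264.325 126.125 40 [ 0.5213 -0.267   0.0779]
mid top face [ 0.51914859 -0.2129138   0.07770856] len 0.10828531032233257 yaw y 92.23707262651789
fin top est [ 0.50634093 -0.21333474  0.10033126] grip [ 0.50781873 -0.21328617  0.09772095]
fin pts 555 [ 0.50634047 -0.21302536  0.10381851] [0.01355032 0.02486544 0.02635817] ((507.7694091796875, -213.24317932128906), (15.199332237243652, 53.98039627075195), 2.3515255451202393)
```

```bash
python3 -m inch '[[[0,0,0,-0.035,0.06],[0,0,0,0,0.06],[0.8,0,0.6,0,0.06],[0.8,0,0.6,0,0.06],[0,0,0.6,0,0.06]]]'|grep -E 'time|pos|wid'
python3 -m inch '[[[0,0,0,0,0.06],[0,0,0,0,0.06]]]'|grep -E 'time|pos|wid'
python3 - <<'E'
from h import *
togo([.509,-.2133,.09],92.2)
p,d=camera('wrist');cv2.imwrite('pics/w5.png',cv2.cvtColor(p,cv2.COLOR_RGB2BGR))
m=camera_model('wrist');H=np.array(m['hand_eye'])
v,u=np.mgrid[:384,:512];Q=np.stack([(u-m['cx'])/m['fx']*d,(v-m['cy'])/m['fy']*d,d],-1)@H[:3,:3].T+H[:3,3]
k=(d>0)&(abs(Q[...,1])<.05)&(Q[...,2]<-.03)&(Q[...,0]<.03)
X=Q[k]
for a in np.arange(-.045,.045,.005):
    y=X[(X[:,1]>=a)&(X[:,1]<a+.005)]
    if len(y): print(round(a,3),len(y),'tip z',np.percentile(y[:,2],99.).round(4),'x',np.percentile(y[:,0],95).round(3))
E
```

```text
time: 18.77
tool_pos: [0.5069, -0.219, 0.2094]
width: 0.0398
time: 19.02
tool_pos: [0.5081, -0.2228, 0.211]
width: 0.0399
t 19.02 pos [ 0.5081 -0.2228  0.211 ] yaw 92.13 F [0.3 0.1 0.4] w 0.0399
shift [0.19  0.022 2.419] turn -0.0004
-0.045 2101 tip z -0.0763 x 0.013
-0.04 954 tip z -0.0734 x 0.008
-0.035 637 tip z -0.039 x 0.013
-0.03 1100 tip z -0.0379 x 0.017
-0.025 3135 tip z -0.0342 x 0.018
-0.02 1477 tip z -0.087 x 0.018
-0.015 992 tip z -0.1026 x 0.018
-0.01 683 tip z -0.1026 x 0.012
-0.005 623 tip z -0.1038 x 0.012
-0.0 603 tip z -0.1034 x 0.012
0.005 692 tip z -0.1025 x 0.012
0.01 1020 tip z -0.1025 x 0.018
0.015 2058 tip z -0.0337 x 0.018
0.02 2589 tip z -0.0366 x 0.018
0.025 1055 tip z -0.0384 x 0.017
0.03 633 tip z -0.0396 x 0.013
0.035 1020 tip z -0.0732 x 0.008
0.04 2096 tip z -0.0765 x 0.013
```

```bash
python3 -m inch '[[[0.19,0.06,0.6,0,0.06],[0,0,0.6,0,0.06],[0,0,0.6,0,0.06],[0,0,0.6,0,0.06],[0,0,0.4,0,0.06]]]'|grep -E 'time|pos|ft|wid'
python3 -m inch '[[[0,0,0.2,0,0.06],[0,0,0.12,0,0.06],[0,0,0,0,0.06]]]'|grep -E 'time|pos|ft|wid'
python3 - <<'E'
from h import *
togo([.511,-.2133,.054],92.2)
E
```

```text
time: 19.7
tool_pos: [0.5107, -0.2136, 0.0698]
ft_force: [0.6, -0.4, 0.0]
width: 0.0403
time: 20.08
tool_pos: [0.5109, -0.2134, 0.0558]
ft_force: [-3.7, 1.0, 8.7]
width: 0.0399
t 20.07 pos [ 0.5109 -0.2134  0.0558] yaw 92.17 F [-3.7  1.   8.7] w 0.0399
shift [0.002 0.002 0.036] turn -0.0002
```

```bash
python3 -m inch '[[[0,0,-0.06,0,0.06],[0,0,0,0,0.3],[0,0,0,0,0.45],[0,0,0,0,0.55]]]'|grep -E 'time|pos|ft|wid|fing'
python3 -m inch '[[[0,0,0,0,1],[0,0,0,0,1]]]'|grep -E 'time|pos|ft|wid|fing'
```

```text
time: 20.58
tool_pos: [0.5086, -0.2124, 0.0565]
ft_force: [-3.2, -1.3, 2.4]
width: 0.0194
finger_force: 1.9
time: 20.82
tool_pos: [0.5081, -0.2125, 0.0567]
ft_force: [-7.4, -1.2, 5.6]
width: 0.015
finger_force: 53.3
```

```bash
python3 -m inch '[[[0,0,-0.1,0,1],[0,0,-0.15,0,1],[0,0,-0.2,0,1],[0,0,-0.2,0,1],[0,0,-0.2,0,1]]]'|grep -E 'time|pos|ft|wid|fing'
python3 -m inch '[[[0,0,-0.5,0,1],[0,0,-0.5,0,1],[0,0,-0.5,0,1],[0,0,0,0,1]]]'|grep -E 'time|pos|ft|wid|fing'
python3 - <<'E'
from h import *
p,d=camera('scene');cv2.imwrite('pics/s6.png',cv2.resize(cv2.cvtColor(p,cv2.COLOR_RGB2BGR)[130:260,140:280],None,fx=4,fy=4))
E
```

```text
time: 21.45
tool_pos: [0.51, -0.2125, 0.0996]
ft_force: [-0.5, -0.1, -3.0]
width: 0.0098
finger_force: 57.3
time: 21.95
tool_pos: [0.5115, -0.2134, 0.1762]
ft_force: [-1.3, -0.6, -2.2]
width: 0.0106
finger_force: 57.4
```

View pics/s6.png

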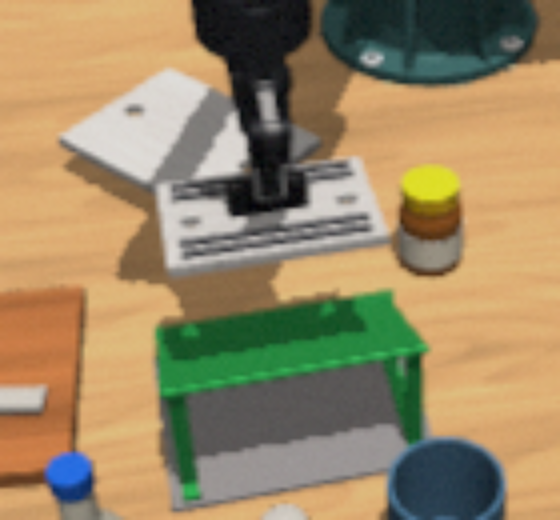

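The crop shows the plate lifted by its fin and looking close to level, with holes at (190,222) and (346,200) in the crop.

```bash
cat > held.py <<'E'
from h import *
s=sense();tp=np.array(s['tool_pos'])
T=Rn.from_rotvec(s['tool_rot']).as_matrix()
for n in ('scene','wrist'):
    p,d=camera(n);P=cloud(n,d);c=p.astype(int)
    Q=(P-tp)@T
    k=(d>0)&(c.max(-1)-c.min(-1)<25)&(c.min(-1)>100)&(abs(Q[...,0])<.09)&(abs(Q[...,1])<.07)&(Q[...,2]>-.04)&(Q[...,2]<.03)
    X=Q[k]
    for _ in range(5):
        A=np.c_[X[:,:2],np.ones(len(X))];f=np.linalg.lstsq(A,X[:,2],rcond=None)[0];e=abs(A@f-X[:,2]);X=X[e<max(.003,np.percentile(e,85))]
    print(n,len(X),'slopes',f.round(3),'ext',X[:,:2].min(0).round(3),X[:,:2].max(0).round(3),cv2.minAreaRect((X[:,:2]*1000).astype(np.float32)))
togo([.56,.155,.2],176)
E
python3 held.py
```

```text
scene 690 slopes [-0.001 -0.114 -0.014] ext [-0.076 -0.052] [0.071 0.063] ((-2.7932281494140625, 5.252071380615234), (114.6378173828125, 146.50955200195312), 89.65037536621094)
wrist 27646 slopes [-0.003 -0.114 -0.012] ext [-0.076 -0.054] [0.075 0.056] ((-0.7298507690429688, 1.2201652526855469), (109.81808471679688, 150.34912109375), 89.91619873046875)
t 22.1 pos [ 0.5091 -0.2122  0.1732] yaw 92.18 F [-0.9 -0.2 -2.3] w 0.0103
shift [ 7.3    1.296 -0.531] turn -0.4656
```

```bash
python3 - <<'E'
from h import *
from scipy import ndimage as nd
def pins(n,f,pose=None):
    p=f['p'].astype(int);m=camera_model(n)
    k=(p[...,0]>p[...,2]+40)&(p[...,0]>90)
    box=np.zeros_like(k)
    if n=='wrist': box[75:125,195:320]=1
    else: box[190:235,300:350]=1
    L,c=nd.label(k&box);out=[]
    for i in range(1,c+1):
        vv,uu=np.nonzero(L==i)
        if len(vv)<4: continue
        if n=='wrist':
            H=np.array(m['hand_eye']);a=np.radians(85.96);T=np.array([[np.cos(a),np.sin(a),0],[np.sin(a),-np.cos(a),0],[0,0,-1]])
            o=T@H[:3,3]+[.5587,.0915,.3449];r=T@H[:3,:3]@np.array([(uu.mean()-m['cx'])/m['fx'],(vv.mean()-m['cy'])/m['fy'],1])
            q=o+r*(.066-o[2])/r[2]
        else: q=world(n,(uu.mean(),vv.mean()),0,.0635)
        out.append(q);print(n,len(vv),uu.mean().round(1),vv.mean().round(1),q.round(4))
    if len(out)==2:
        dd=out[1]-out[0];print('mid',(out[0]+out[1])/2,np.linalg.norm(dd),np.degrees(np.arctan2(dd[1],dd[0])))
pins('wrist',np.load('pics/w3.npz'));pins('scene',np.load('pics/s3.npz'))
E
python3 -m inch '[[[0.5,0,-0.3,-0.058,1],[0.5,0,-0.3,-0.058,1],[0.5,0,-0.3,-0.058,1],[0,0,0,-0.058,1],[0,0,0,-0.058,1]]]'|grep -E 'time|pos|wid'
python3 -m inch '[[[0,0,0,-0.058,1],[0,0,0,-0.058,1],[0,0,0,-0.058,1],[0,0,0,0,1],[0,0,0,0,1]]]'|grep -E 'time|pos|ft|wid'
python3 -c "
from h import *
togo([.56,.06,.22],176)"
```

```text
wrist 36 216.2 99.2 [0.507  0.1603 0.066 ]
wrist 34 296.3 98.5 [0.6157 0.1534 0.066 ]
mid [0.56138086 0.1568396  0.066     ] 0.10893993445873526 -3.6232375463547046
scene 5 302.0 190.0 [0.4622 0.0953 0.0635]
scene 13 325.1 196.6 [0.5083 0.1588 0.0635]
scene 14 335.9 220.6 [0.6173 0.1523 0.0635]
time: 22.72
tool_pos: [0.4928, -0.1395, 0.2181]
width: 0.01
time: 23.35
tool_pos: [0.4932, -0.14, 0.2185]
ft_force: [-0.0, -0.4, -1.6]
width: 0.0103
t 23.35 pos [ 0.4932 -0.14    0.2185] yaw 175.5 F [-0.  -0.4 -1.6] w 0.0103
shift [-1.018  4.094 -0.03 ] turn -0.0028
```

```bash
python3 -m inch '[[[-0.2,0.8,0,-0.005,1],[-0.2,0.8,0,0,1],[-0.2,0.8,0,0,1],[-0.2,0.8,0,0,1],[-0.2,0.8,0,0,1]]]'|grep -E 'time|pos|wid'
python3 -m inch '[[[0,0.8,0.4,0,1],[0,0.8,0.4,0,1],[0,0,0.2,0,1],[0,0,0,0,1],[0,0,0,0,1]]]'|grep -E 'time|pos|ft|wid'
sed -i 's/togo.*/togo([.561,.1545,.1],176.4)/' held.py; python3 held.py
```

```text
time: 23.98
tool_pos: [0.5562, 0.0575, 0.219]
width: 0.0101
time: 24.6
tool_pos: [0.5612, 0.1351, 0.1698]
ft_force: [0.3, -0.3, -2.2]
width: 0.0098
scene 766 slopes [-0.005 -0.072 -0.014] ext [-0.079 -0.054] [0.07  0.058] ((-4.575996398925781, 1.6081123352050781), (110.80281829833984, 148.6635284423828), 89.4652328491211)
wrist 29683 slopes [ 0.002 -0.071 -0.014] ext [-0.078 -0.053] [0.073 0.057] ((-1.9964523315429688, 1.8089599609375), (151.0249481201172, 110.3339614868164), 0.12548698484897614)
t 24.7 pos [0.5615 0.1351 0.1701] yaw 176.5 F [ 0.1 -0.3 -3.4] w 0.0098
shift [0.035 0.386 1.402] turn 0.0006
```

```bash
python3 -m inch '[[[0.066,0.382,0,0,1],[0,0,0.6,0,1],[0,0,0.6,0,1],[0,0,0.5,0,1],[0,0,0,0,1]]]'|grep -E 'time|pos|wid'
sed -i 's/togo.*/togo([.5594,.1544,.05],176.4)/' held.py; cat >> held.py <<'E'
cv2.imwrite('pics/w7.png',cv2.cvtColor(p,cv2.COLOR_RGB2BGR)); p,d=camera('scene');cv2.imwrite('pics/s7.png',cv2.resize(cv2.cvtColor(p,cv2.COLOR_RGB2BGR)[130:260,260:400],None,fx=4,fy=4))
E
python3 held.py
```

```text
time: 25.32
tool_pos: [0.5568, 0.1557, 0.0829]
width: 0.01
scene 714 slopes [-0.003 -0.069 -0.014] ext [-0.08  -0.054] [0.071 0.057] ((-4.332466125488281, 1.6468544006347656), (111.08061981201172, 150.69212341308594), 89.76659393310547)
wrist 27797 slopes [ 0.009 -0.07  -0.015] ext [-0.079 -0.053] [0.071 0.057] ((-3.7621078491210938, 2.069164276123047), (110.61841583251953, 150.1664581298828), 89.90607452392578)
t 25.43 pos [0.5591 0.1559 0.0851] yaw 176.6 F [ 1.1  0.4 -2.7] w 0.01
shift [-0.006 -0.03   0.701] turn 0.0011
```

View pics/s7.png

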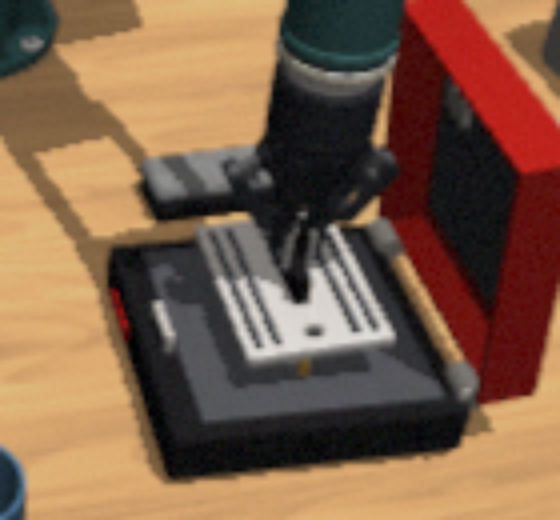

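The crop shows the plate hovering over the deck. The near hole is at (315,330), with the brass pin just below it at (305,367).

```bash
python3 - <<'E'
from h import *
im=cv2.imread('pics/s7.png');g=cv2.cvtColor(im,cv2.COLOR_BGR2GRAY)
w=g[310:350,290:340]<110;vv,uu=np.nonzero(w);u,v=(uu.mean()+290-1.5)/4+260,(vv.mean()+310-1.5)/4+130
print(w.sum(),u,v,world('scene',(u,v),0,.098))
w=(im[355:385,290:325,2].astype(int)-im[355:385,290:325,0])>40;vv,uu=np.nonzero(w);u,v=(uu.mean()+290-1.5)/4+260,(vv.mean()+355-1.5)/4+130
print(w.sum(),u,v,world('scene',(u,v),0,.0635))
p,d=camera('wrist');p=p.astype(int)
from scipy import ndimage as nd
m=camera_model('wrist');H=np.array(m['hand_eye'])
q=lambda u,v,z:(lambda r:H[:3,3]+r*(z-H[2,3])/r[2])(H[:3,:3]@np.array([(u-m['cx'])/m['fx'],(v-m['cy'])/m['fy'],1]))
h=[(v,u) for v in range(0,384) for u in range(512) if p[v,u].max()<120 and abs(q(u,v,-.0145)[0]-.052)<.011 and abs(q(u,v,-.0145)[1]-.002)<.011]
h=np.array(h);print(len(h),h.mean(0),q(h[:,1].mean(),h[:,0].mean(),-.0145))
E
```

```text
72 338.1111111111111 212.51041666666669 [0.61814058 0.15306646 0.098     ]
114 335.5877192982456 221.33333333333331 [0.62017606 0.15025322 0.0635    ]
504 [138.95436508 261.1984127 ] [ 0.05415293  0.0020744  -0.0145    ]
```

```bash
python3 -m inch '[[[0,-0.02,0.15,0,1],[0,0,0.15,0,1],[0,0,0.06,0,1],[0,0,0.06,0,1],[0,0,0,0,1]]]'|grep -E 'time|pos|ft|wid'
for i in 1 2; do python3 -m inch '[[[0,0,0.04,0,1],[0,0,0.04,0,1],[0,0,0,0,1]]]'|grep -E 'time|pos|ft|wid'; done
```

```text
time: 26.15
tool_pos: [0.5583, 0.1543, 0.0629]
ft_force: [-0.3, -0.7, -2.4]
width: 0.0099
time: 26.52
tool_pos: [0.5585, 0.1543, 0.0592]
ft_force: [0.4, 0.5, -1.8]
width: 0.0097
time: 26.9
tool_pos: [0.5586, 0.1543, 0.0551]
ft_force: [0.3, 0.6, -2.9]
width: 0.0098
```

```bash
for i in 1 2 3; do python3 -m inch '[[[0,0,0.03,0,1],[0,0,0.03,0,1],[0,0,0,0,1]]]'|grep -E 'pos|ft|wid'; done
```

```text
tool_pos: [0.5587, 0.1547, 0.0526]
ft_force: [-0.7, 1.6, 1.8]
width: 0.0097
tool_pos: [0.5592, 0.1549, 0.0497]
ft_force: [0.3, 3.6, 2.9]
width: 0.01
tool_pos: [0.5593, 0.1549, 0.0493]
ft_force: [-8.2, 2.3, 28.9]
width: 0.01
```

```bash
cat > flat.py <<'E'
from h import *
for n in ('scene','wrist'):
    p,d=camera(n);P=cloud(n,d);c=p.astype(int)
    k=(d>0)&(c.max(-1)-c.min(-1)<25)&(c.min(-1)>100)&(abs(P[...,0]-.562)<.074)&(abs(P[...,1]-.156)<.054)&(P[...,2]>.05)&(P[...,2]<.085)
    X=P[k]-[.562,.156,0]
    for _ in range(5):
        A=np.c_[X[:,:2],np.ones(len(X))];f=np.linalg.lstsq(A,X[:,2],rcond=None)[0];e=abs(A@f-X[:,2]);X=X[e<max(.003,np.percentile(e,85))]
    k2=(d>0)&(abs(P[...,0]-.562)<.09)&(abs(P[...,1]-.156)<.08)&(abs(P[...,2]-.055)<.004)&((abs(P[...,0]-.562)>.082)|(abs(P[...,1]-.156)>.068));
    print(n,len(X),'slope xy, top z',f.round(4),'deck',np.median(P[k2][:,2]),k2.sum())
togo([0,0,0])
E
python3 flat.py
```

```text
scene 618 slope xy, top z [-0.0033  0.0033  0.064 ] deck 0.056241192978160916 387
wrist 27711 slope xy, top z [0.004  0.0028 0.0633] deck 0.055480400786141054 15113
t 28.12 pos [0.5593 0.1549 0.0494] yaw 176.6 F [-7.4  3.5 28.1] w 0.01
shift [10.986 -3.758  0.958] turn None
```

Flat and home: the top is at 63.3 to 64 mm against a nominal 63. I'll relax the pressure and release.

```bash
python3 -m inch '[[[0,0,-0.03,0,1],[0,0,0,0,0.5],[0,0,0,0,0.2],[0,0,0,0,0.06],[0,0,0,0,0.06]]]'|grep -E 'pos|ft|wid'
python3 -m inch '[[[0,0,-0.2,0,0.06],[0,0,-0.4,0,0.06],[0,0,-0.8,0,0.06],[0,0,-0.8,0,0.06],[0,0,-0.8,0,0.06]]]'|grep -E 'pos|ft|wid'
python3 -m inch '[[[0,-0.6,-0.6,0,0.06],[0,-0.8,-0.4,0,0.06],[0,-0.8,0,0,0.06],[0,-0.6,0,0,0.06],[0,0,0,0,0.06]]]'|grep -E 'time|pos|ft|wid'
python3 flat.py; python3 ang.py
python3 - <<'E'
from h import *
p,d=camera('scene');cv2.imwrite('pics/s8.png',cv2.resize(cv2.cvtColor(p,cv2.COLOR_RGB2BGR)[110:290,130:400],None,fx=2.9,fy=2.9))
E
```

```text
tool_pos: [0.5583, 0.1542, 0.0474]
ft_force: [-0.4, -0.5, -0.0]
width: 0.0401
tool_pos: [0.5585, 0.1543, 0.1998]
ft_force: [0.4, -0.0, 0.5]
width: 0.0399
time: 30.0
tool_pos: [0.5502, 0.0128, 0.2485]
ft_force: [-0.2, 0.5, 0.8]
width: 0.0403
scene 734 slope xy, top z [-0.0046  0.0012  0.064 ] deck 0.05612276683172514 429
wrist 9338 slope xy, top z [-0.0005 -0.0006  0.0632] deck 0.05539755325784122 4746
t 30.1 pos [0.5502 0.0148 0.2482] yaw 176.55 F [ 0.2 -0.3 -0.4] w 0.0401
shift [10.969 -0.96   4.959] turn None
lid 1.3000000000000003 0.007236407527061712 1506
t 30.15 pos [0.5502 0.0152 0.2481] yaw 176.61 F [ 0.2 -0.3 -0. ] w 0.04
shift [0. 0. 0.] turn None
```

View pics/s8.png

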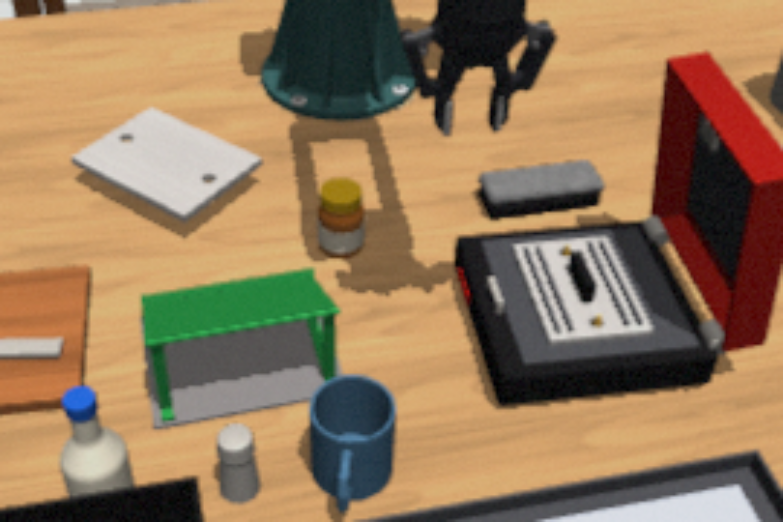

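The picture shows the plate flat on the deck, with brass pins through both holes at (567,250) and (597,321). The lid is standing open, and the other things have not moved.

```bash
python3 -c "
from workcell import *
print(sign_off())"
```

```text
the job is handed in; nothing more can be done
None
```

I handed the job in at about 30 s: the lid was eased open under fingertip control and rests open, the catch saw about 12 N at most, and the released plate lies flat on the deck with both pins through its holes.

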